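# Thread the guide post into the lens-arm stand on the gem bench

### The arm

A 6-joint arm with a two-finger parallel gripper is mounted at the origin on the work surface. World frame = base frame: x ahead of the robot, y to its left, z up, the work surface at z = 0. Lengths are in mm, angles in degrees, forces in N, time in s.
With the tool pointing down it reaches from about 200 to 875 mm from the base axis. Payload 3.4 kg.
Tool frame: the origin (TCP) lies between the finger pads; the fingertips stand 17 mm ahead of it and the grasp point (between the pads) lies 2 mm behind it; z points along the fingers, y is the line along which they close (so a half turn about z gives the same grasp; the last joint's range is limited). The gripper opens to 94 mm and grips with 3 to 60 N. Pads are 16 mm wide; open, the fingers measure 119 mm over their backs; the gripper's body (75 mm by 177 mm) begins 78 mm behind the grasp point.
Start: joints at [-6.933, 15.808, 86.224, -0, 77.962, -6.933], TCP at [575.034, -0.009, 222.493] pointing down, gripper open.
Joint ranges: [-165.64, 165.64], [-43.16, 119.46], [12.63, 154.43], [-67.54, 247.53], [6.08, 155.33], [-154.97, 154.97]. Speed limits (degrees/s): [147.25, 147.25, 180, 180, 180, 180].

### API

Orientations are given as [roll, pitch, yaw] about the fixed x, y, z axes, in that order (R = Rz(yaw) Ry(pitch) Rx(roll)).
In Python, from cell import robot, eyes gives the robot as it stands.
- The arm moves only by the tool servo_tool, never from a script. Its argument "series" is one flat list of numbers, 4 for each row, row after row: the shift along the tool's x, y, z in units of 30 mm (1.0 is 30 mm), then the turn about the tool's z in units of 8 degrees (1.0 is 8 degrees). In form: [tx, ty, tz, twist, tx, ty, tz, twist, ...]. A call has 1 to 20 rows; each row is the pose to reach, as a shift and turn from the pose commanded when the call began, along the tool's axes at that moment; what a row does not reach only later rows make up. A row lasts 1/8 s, in which the tool goes at most 62.5 mm and 10.7 degrees, less where a joint would pass 70% of its speed; a pose out of reach is approached as far as the arm can. A call with a gripper value outside its range is refused whole. "claw" is the gripper's target within -1 to 1 (fully open at 1, half-way at 0, shut at -1), set as the call begins (left out, the last holds). The fingers move at their own pace and stop on an object; "newtons" is the grip in N (left out, the last holds). Time passes only in rows, so rows that repeat a pose let the fingers close. It gives the time, the measured TCP pose, the force, the opening and the grip force at its end, in the units of the state.
- robot.read_state(): the state, without advancing time (a new reading comes with each control period).
- eyes.capture(name): name is "scene" or "side" or "wrist"; returns the picture (420x560x3 uint8, red, green, blue); there is no depth.
- eyes.get_calibration(name): a dict with "vertical_fov" (degrees; the focal length in pixels is half the picture's height over the tangent of half this angle, whatever the lens; pixels are square), "cx", "cy" (the principal point, pixels), "T" (4x4, takes a point from camera to world coordinates); the wrist camera has in their place "hand_eye" (4x4, takes a point from camera to tool coordinates, whose origin is the TCP and whose axes are the flange's). Camera axes: x right, y down, z forward; pixel columns grow to the right and rows downward; lengths in mm; the calibration is good to about 2 mm. A picture is of the moment at which its call begins: read the wrist's pose just before it. get_calibration takes no time and is no camera call.
- robot.job_done(): hands the job in; it is judged then, once.
The state is a dict: "time_s": time; "q": joint angles; "joint_vel": joint speeds; "joint_torque": joint torques, N m; "tool_pos": TCP position; "tool_rot": TCP orientation; "contact_force": force on the tool from outside, world axes, zero at the start; "moment": the same for the moment, N m; "gripper_width": finger opening in mm; "finger_force": force on a finger pad.
Only numpy, scipy, OpenCV 4.12 (cv2) and the standard library are available. Lean on these libraries where they do the work, as an engineer would, in place of code of your own. Each camera call takes 0.05 s, during which the arm holds its last target. There are 200 camera calls.

### The job

Take the long guide post out of the wooden block and thread it upright, foot first, through the upper and then the lower brass bushing of the small stand. Finish still gripping it, with its foot clearly below the lower bushing but hanging free above the stand's base plate: do not let go and do not rest it on anything. Leave the short post in the block, and leave the dropper bottle, the jar and the refractometer where they are.

Things in the scene. Friction and masses are not known exactly. Their poses are not given: they have to be found in the camera images.
- post_centre (a point): Centre (half-way up) of the long guide post, 170 mm long in all, about 0.2 kg: a plain steel rod of 12 mm diameter with a 3 mm chamfer at the foot and, as its top 30 mm, an aluminium grip head of 22 mm diameter. Its own z axis runs along the post from foot to head. It starts upright in one of the two sockets of the wooden block.
- post_head (a point): Middle of the long post's 22 mm diameter, 30 mm tall grip head: 155 mm above the foot, 15 mm below the top, on its axis. A good place to grip.
- post_foot (a point): Lower end of the long post, on its axis.
- short_centre (a point): Centre (half-way up) of the short post, 115 mm long, otherwise like the long one (same rod, same head at the top); stands in the other socket of the block and stays there. Its top is 55 mm lower than the long post's.
- block: Fixed wooden block 70 x 150 x 50 mm (x, y, z); origin at the centre of its underside. Two upright round sockets, 14 mm wide and 40 mm deep (floor 10 mm above the table), 37 mm to either side of the centre along its y axis; either may hold the long post.
- stand: Fixed stand; origin on the table under the common axis of its two bushings. White base plate 12 mm thick, 130 mm wide (y), from x = -110 to +60 mm. Black column 30 x 50 mm, 130 mm tall, centred at x = -75 mm; two arms reach from it towards +x, one above the other, each ending in a 34 x 34 mm brass bushing. Nothing is higher than the upper bushing.
- upper_bushing (a point): Centre of the upper mouth of the upper bushing, 130 mm above the table. Upright through bore, 15 mm wide (3 mm wider than the post) and 15 mm long, with a 2 mm chamfer at the mouth.
- lower_bushing (a point): Centre of the upper mouth of the lower bushing, 75 mm above the table, straight under the upper one; same bore, 15 mm long, so its underside is 60 mm above the table and 48 mm above the base plate.
- dropper_centre (a point): Centre of the small amber dropper bottle, 32 mm diameter, 62 mm tall, beyond the work. Leave it.
- jar_centre (a point): Centre of the small glass jar with black lid, 44 mm diameter, 50 mm tall, beyond the work. Leave it.
- refractometer_centre (a point): Centre of the grey bench refractometer, 55 x 120 mm, 62 mm tall, beyond the work. Leave it.

How it is judged:
By the outcome, as a careful person would: the job done as asked, in the order asked, and still so for the second after the job is handed in, while the arm keeps its last pose, push and grip.
It also fails if it takes over 43 s, if anything falls off the work surface, if the arm or the gripper's body presses on something with over 40 N, if the wrist force passes 120 N, or if a joint passes its speed limit or range.

## Working session

There is one attempt and no reset: what is moved stays moved. The work goes in short steps, Python scripts to look and compute and a tool call to move; the robot and the scene stay as the last step left them, time stands still between calls to the robot, and variables do not carry over. Pictures are saved under pics/ and viewed, at most 10 in all, crops included, and the job is handed in when it is done.

Besides the shell and the picture viewer there is one more tool, called after "Emit:" as a command line: name --argument value ..., lists and objects as JSON in quotes. servo_tool: Moves the arm, as the interface text tells. Its arguments: {"type":"object","properties":{"series":{"type":"array","items":{"type":"number"}},"claw":{"type":"number"},"newtons":{"type":"number"}},"required":["series"]}

```bash
mkdir -p pics; cat > h.py <<'E'
import numpy as np, cv2
from cell import robot, eyes
from scipy.spatial.transform import Rotation as R
def cal(n):
    c=eyes.get_calibration(n); f=210/np.tan(np.radians(c["vertical_fov"])/2); return c,f
def camT(n,s=None):
    c,f=cal(n)
    if n!="wrist": return np.array(c["T"]),f,c
    s=s or robot.read_state(); T=np.eye(4); T[:3,:3]=R.from_euler("xyz",s["tool_rot"],degrees=True).as_matrix(); T[:3,3]=s["tool_pos"]
    return T@np.array(c["hand_eye"]),f,c
def ray(n,u,v,s=None):
    T,f,c=camT(n,s); d=T[:3,:3]@np.array([(u-c["cx"])/f,(v-c["cy"])/f,1]); return T[:3,3],d/np.linalg.norm(d)
def onz(n,u,v,z,s=None):
    o,d=ray(n,u,v,s); return o+d*(z-o[2])/d[2]
def proj(n,p,s=None):
    T,f,c=camT(n,s); q=T[:3,:3].T@(np.array(p)-T[:3,3]); return q[:2]/q[2]*f+[c["cx"],c["cy"]]
def tri(a,b):
    A=np.zeros((3,3));y=np.zeros(3)
    for o,d in (a,b):
        P=np.eye(3)-np.outer(d,d);A+=P;y+=P@o
    return np.linalg.solve(A,y)
def snap(n,name):
    s=robot.read_state(); im=eyes.capture(n)[:,:,::-1].copy(); cv2.imwrite(f"pics/{name}.png",im); return im,s
E
python3 - <<'E'
from h import *
for n in ("scene","side","wrist"):
    snap(n,n+"0"); c,f=cal(n); print(n,c,f)
s=robot.read_state();print({k:s[k] for k in ("time_s","tool_pos","tool_rot","gripper_width","contact_force")})
E
```

```text
scene {'vertical_fov': 45.5510366348367, 'cx': 276.95282818348625, 'cy': 213.5563173282425, 'T': array([[-2.93124710e-01,  8.16846576e-01, -4.96829523e-01,
         1.18721914e+03],
       [ 9.56069504e-01,  2.52068770e-01, -1.49641035e-01,
         1.84957417e+02],
       [ 3.00144010e-03, -5.18867041e-01, -8.54849686e-01,
         1.10490222e+03],
       [ 0.00000000e+00,  0.00000000e+00,  0.00000000e+00,
         1.00000000e+00]])} 500.1683966883426
side {'vertical_fov': 57.24699158026142, 'cx': 283.754711560003, 'cy': 207.46871280200926, 'T': array([[-8.93698079e-01, -2.64646077e-01,  3.62306772e-01,
         3.44485876e+02],
       [-4.48573989e-01,  5.43638879e-01, -7.09392800e-01,
         4.93259812e+02],
       [-9.22602568e-03, -7.96504377e-01, -6.04562368e-01,
         5.22088758e+02],
       [ 0.00000000e+00,  0.00000000e+00,  0.00000000e+00,
         1.00000000e+00]])} 384.7917134665263
wrist {'vertical_fov': 64.03396115669885, 'cx': 286.23574233590716, 'cy': 205.5692380751291, 'hand_eye': array([[ 7.10056815e-04, -9.63064473e-01, -2.69269970e-01,
         7.89027608e+01],
       [ 9.99999475e-01,  8.82752883e-04, -5.20264097e-04,
         5.54403140e-01],
       [ 7.38746711e-04, -2.69269460e-01,  9.63064594e-01,
        -1.62061728e+02],
       [ 0.00000000e+00,  0.00000000e+00,  0.00000000e+00,
         1.00000000e+00]])} 335.8487255573503
{'time_s': 0.15, 'tool_pos': array([5.74616570e+02, 4.06788746e-02, 2.21827046e+02]), 'tool_rot': array([-1.79923717e+02, -1.02315144e-02,  8.99993176e+01]), 'gripper_width': 94.05065711429754, 'contact_force': array([-0.43640643, -0.3248629 ,  0.61202208])}
```

View pics/scene0.png

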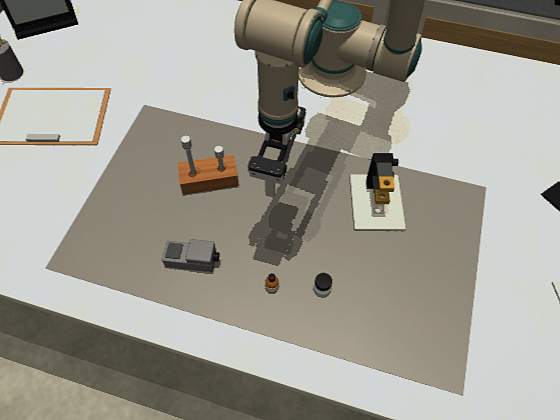

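View pics/side0.png

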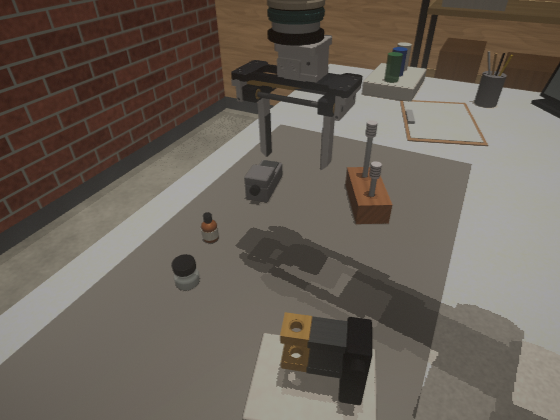

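View pics/wrist0.png

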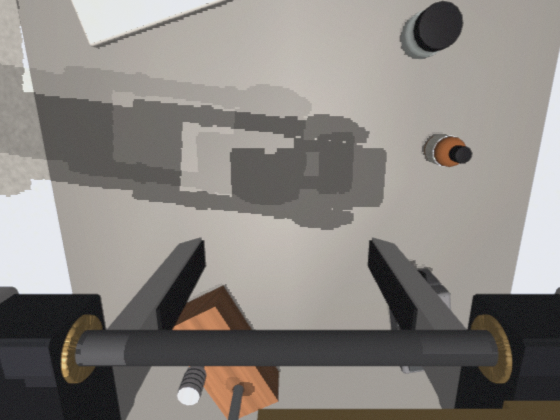

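The scene view has the block at about (208,173), the long post's head at (186,142) and the short one's at (219,152). The stand's upper bushing is at about (387,183). In the side view the long head is at (371,128), the short head at (375,169), the upper bore at (296,326) and the lower bore at (295,355). I'll zoom in to refine these.

```bash
python3 - <<'E'
import cv2,numpy as np
a=cv2.imread("pics/scene0.png");b=cv2.imread("pics/side0.png")
z=lambda i,x,y:cv2.resize(i[y:y+60,x:x+80],(400,300),interpolation=cv2.INTER_NEAREST)
cv2.imwrite("pics/zoom.png",np.vstack([np.hstack([z(a,170,130),z(a,345,150)]),np.hstack([z(b,335,115),z(b,260,310)])]))
E
```

```text
(no output)
```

View pics/zoom.png

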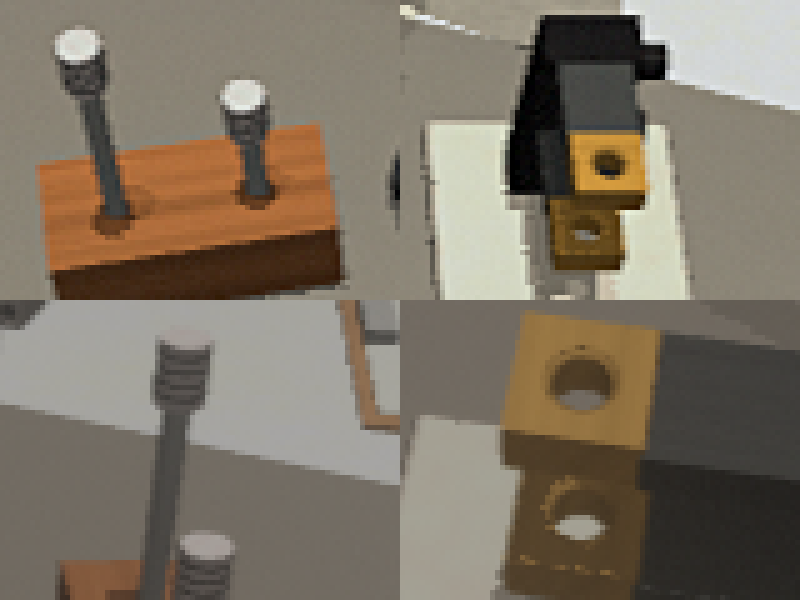

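The zoom shows clean centres, which I'll now triangulate. Scene pixels are long top (185.4,138.8), short top (218.6,149.2) and upper mouth (386.2,182.2). Side pixels are (372,122.4), (376,163.6) and (296.2,326).

```bash
python3 - <<'E'
from h import *
np.set_printoptions(precision=1,suppress=True)
for n,a,b,z in (("long",(185.4,138.8),(372,122.4),180),("short",(218.6,149.2),(376,163.6),125),("upper",(386.2,182.2),(296.2,326),130)):
    print(n,tri(ray("scene",*a),ray("side",*b)),onz("scene",*a,z),onz("side",*b,z))
E
```

```text
long [ 515.6 -245.5  180.8] [ 515.1 -245.9  180. ] [ 516.  -247.5  180. ]
short [ 481.6 -180.1  126.1] [ 481.6 -180.   125. ] [ 481.7 -183.1  125. ]
upper [460.7 236.4 129.7] [461.  236.4 130. ] [460.6 236.7 130. ]
```

Emit:
servo_tool --series '[-0.8, -0.2, 0, 0, -2.0, -0.5, 0, 0, -3.6, -0.9, 0, 0, -5.3, -1.3, 0, 0, -6.8, -1.6, 0, 0, -7.8, -1.9, 0, 0, -8.2, -1.98, 0, 0, -8.2, -1.98, 0, 0, -8.2, -1.98, 0, 0]' --claw 1 --newtons 30

```text
time_s: 1.27
tool_pos: [515.9, -244.8, 222.4]
tool_rot: [180.0, -0.1, 90.1]
contact_force: [0.2, -1.0, -0.4]
gripper_width: 93.8
finger_force: 0.0
```

```bash
python3 - <<'E'
from h import *
np.set_printoptions(precision=1,suppress=True)
im,s=snap("wrist","wrist1"); print(s["time_s"],s["tool_pos"],s["tool_rot"],s["joint_vel"]); 
print("pred top",proj("wrist",[515.6,-245.7,180],s),"pred base",proj("wrist",[515.6,-245.7,50],s))
E
```

```text
1.275 [ 515.9 -244.8  222.4] [180.   -0.1  90.1] [ 0.4 -0.2  0.1 -0.2 -0.1 -0.1]
pred top [285.  239.2] pred base [285.6 192.8]
```

View pics/wrist1.png

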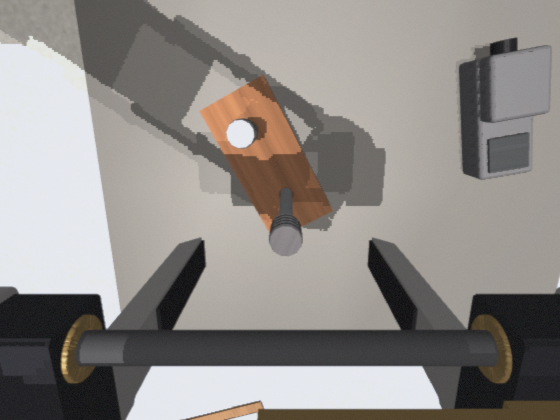

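The wrist view puts the long head's top at about (286,240), within a pixel of the prediction, so I can go straight down and grip.

Emit:
servo_tool --series '[0, 0, 0.5, 0, 0, 0, 1.1, 0, 0, 0, 1.6, 0, 0, 0, 1.9, 0, 0, 0, 2.0, 0, 0, 0, 2.0, 0]'

```text
time_s: 2.08
tool_pos: [515.8, -246.1, 162.5]
tool_rot: [180.0, 0.0, 90.0]
contact_force: [0.1, 0.8, -0.9]
gripper_width: 94.0
finger_force: 0.0
```

Emit:
servo_tool --series '[0, 0, 0, 0, 0, 0, 0, 0, 0, 0, 0, 0, 0, 0, 0, 0, 0, 0, 0, 0, 0, 0, 0, 0, 0, 0, 0, 0, 0, 0, 0, 0]' --claw -1 --newtons 40

```text
time_s: 3.08
tool_pos: [515.6, -246.0, 162.5]
tool_rot: [-180.0, -0.0, 90.0]
contact_force: [0.6, -0.0, 0.3]
gripper_width: 21.2
finger_force: 40.0
```

Emit:
servo_tool --series '[0, 0, -0.2, 0, 0, 0, -0.6, 0, 0, 0, -1.2, 0, 0, 0, -2.0, 0, 0, 0, -2.9, 0, 0, 0, -3.8, 0, 0, 0, -4.5, 0, 0, 0, -4.9, 0, 0, 0, -5.0, 0, 0, 0, -5.0, 0]'

```text
time_s: 4.32
tool_pos: [515.4, -245.9, 312.0]
tool_rot: [-180.0, -0.0, 90.0]
contact_force: [0.2, 0.6, -2.0]
gripper_width: 21.1
finger_force: 40.0
```

Emit:
servo_tool --series '[0.3, 0, 0, 0, 1.0, -0.1, 0, 0, 2.0, -0.2, 0, 0, 3.4, -0.4, 0, 0, 5.0, -0.6, 0, 0, 6.7, -0.8, 0, 0, 8.4, -1.0, 0, 0, 10.1, -1.2, 0, 0, 11.7, -1.4, 0, 0, 13.1, -1.5, 0, 0, 14.3, -1.6, 0, 0, 15.2, -1.7, 0, 0, 15.8, -1.8, 0, 0, 16.05, -1.83, 0, 0, 16.08, -1.83, 0, 0, 16.08, -1.83, 0, 0, 16.08, -1.83, 0, 0]'

```text
time_s: 6.45
tool_pos: [460.9, 235.6, 312.5]
tool_rot: [180.0, 0.0, 89.9]
contact_force: [0.2, -0.2, -1.6]
gripper_width: 21.4
finger_force: 40.0
```

```bash
python3 - <<'E'
from h import *
np.set_printoptions(precision=1,suppress=True)
s=robot.read_state();print(s["time_s"],s["tool_pos"],s["tool_rot"],s["gripper_width"],s["joint_vel"])
a,_=snap("scene","scene2");b,_=snap("side","side2")
p=s["tool_pos"]
for n in ("scene","side"):print(n,"foot",proj(n,p-[0,0,153]),"head bottom",proj(n,p-[0,0,13]),"mouth",proj(n,[460.7,236.4,130]))
z=lambda i,x,y:cv2.resize(i[y:y+150,x:x+100],(400,600),interpolation=cv2.INTER_NEAREST)
cv2.imwrite("pics/zoom2.png",np.hstack([z(a,335,70),z(b,245,205)]))
E
```

```text
6.45 [460.9 235.6 312.5] [180.    0.   89.9] 21.411512065193353 [ 0.1  0.  -0.   0.1  0.   0. ]
scene foot [388.3 174.8] head bottom [401.3 135.5] mouth [386.2 182.1]
side foot [296.6 309.6] head bottom [298.3 214.3] mouth [296.2 325.8]
```

View pics/zoom2.png

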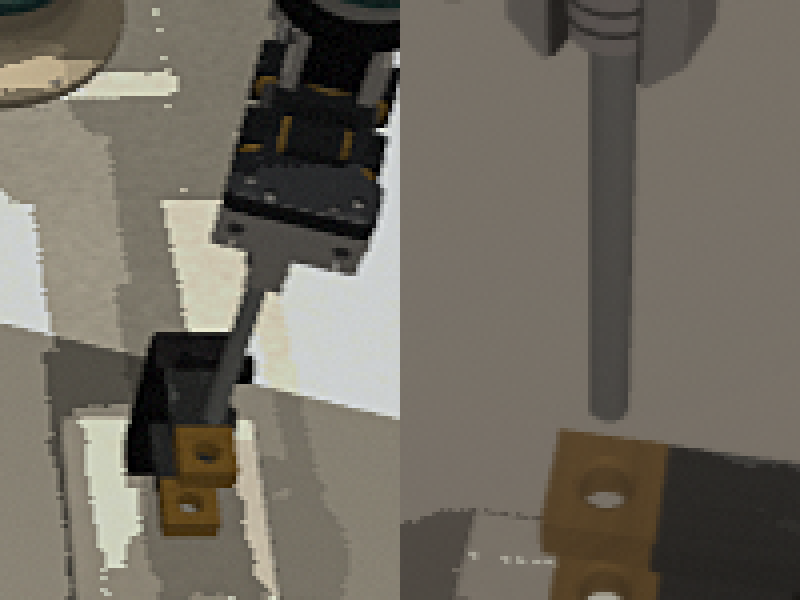

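The side zoom shows the foot at about (296.6,308) over a mouth at (296.4,326). The scene zoom shows the foot at about (388,175) and the mouth at (386.5,182.5). The post hangs plumb where predicted. I'll lower it to just above the mouth and look again.

Emit:
servo_tool --series '[0, 0, 0.2, 0, 0, 0, 0.5, 0, 0, 0, 0.75, 0, 0, 0, 0.8, 0, 0, 0, 0.8, 0, 0, 0, 0.8, 0]'

```text
time_s: 7.3
tool_pos: [460.9, 236.5, 288.8]
tool_rot: [180.0, -0.0, 90.0]
contact_force: [-0.0, -0.5, -2.0]
gripper_width: 21.4
finger_force: 40.0
```

```bash
python3 - <<'E'
from h import *
np.set_printoptions(precision=1,suppress=True)
s=robot.read_state();p=s["tool_pos"];print(s["time_s"],p)
L=[]
for n,(x,y) in (("scene",(366,160)),("side",(276,296)),("wrist",None)if 0 else ("wrist",(0,0))):
    a,st=snap(n,n+"3"); m=proj(n,[460.7,236.4,130],st); print(n,"foot",proj(n,p-[0,0,153],st),"mouth",m)
    if n=="wrist": x,y=(np.clip(m-[50,50],0,[460,320])).astype(int);print("origin",x,y); c=cv2.resize(a[y:y+100,x:x+100],(260,600))
    else:
        k=40; c=cv2.resize(a[y:y+k*3//2,x:x+k],(400,600),interpolation=cv2.INTER_CUBIC)
    if n!="wrist": L.append(c)
cv2.imwrite("pics/zoom3.png",np.hstack(L))
E
```

```text
7.3 [460.9 236.5 288.8]
scene foot [386.7 180.8] mouth [386.2 182.1]
side foot [296.1 322.9] mouth [296.2 325.8]
wrist foot [285.8 196.4] mouth [285.6 195.1]
origin 235 145
```

View pics/zoom3.png

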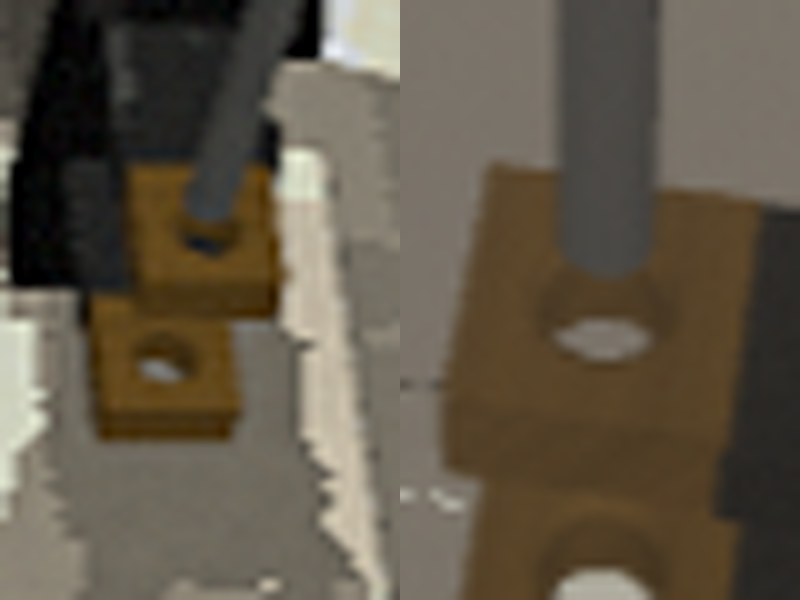

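View pics/wrist3.png

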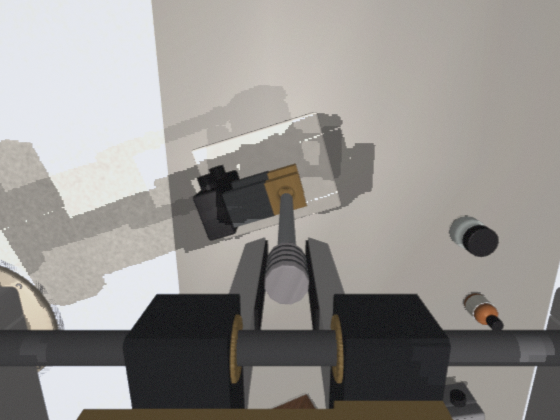

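In the side zoom the foot sits over the bore, columns about 607 against 609–614 at 10x. The scene zoom also has it over the bore, and the wrist view has the foot at about (286,196) on the bushing at (286,190). That leaves roughly 1 mm of error, so I'll do one numeric check from the brass top face in the clear first pictures.

```bash
python3 - <<'E'
from h import *
np.set_printoptions(precision=1,suppress=True)
R_={}
for n,box in (("scene",(375,170,24,24)),("side",(275,308,45,36))):
    im=cv2.imread(f"pics/{n}0.png"); x,y,w,h=box; k=8
    c=cv2.resize(im[y:y+h,x:x+w],None,fx=k,fy=k,interpolation=cv2.INTER_CUBIC)
    hsv=cv2.cvtColor(c,cv2.COLOR_BGR2HSV); b=(hsv[...,1]>110)&(hsv[...,0]>8)&(hsv[...,0]<30)
    v=hsv[...,2]; t,_=cv2.threshold(v[b].reshape(-1,1),0,255,cv2.THRESH_OTSU)
    m=((b&(v>t))*255).astype(np.uint8)
    cs,_=cv2.findContours(m,cv2.RETR_EXTERNAL,cv2.CHAIN_APPROX_NONE); q=cv2.convexHull(max(cs,key=cv2.contourArea))
    for e in range(4,60):
        a=cv2.approxPolyDP(q,e,True)
        if len(a)<=4: break
    a=(a[:,0]+.5)/k-.5+[x,y]; 
    l=lambda p,q:np.cross([*p,1],[*q,1]); z=np.cross(l(a[0],a[2]),l(a[1],a[3])); z=z[:2]/z[2]
    print(n,t,a.tolist(),z,onz(n,*z,130)); R_[n]=ray(n,*z)
print(tri(R_["scene"],R_["side"]))
E
```

```text
scene 138.0 [[393.0625, 176.9375], [393.5625, 188.1875], [379.9375, 187.3125], [379.1875, 176.0625]] [386.4 182.2] [460.8 237.  130. ]
side 112.0 [[284.6875, 312.1875], [311.5625, 316.0625], [308.1875, 339.1875], [280.5625, 335.4375]] [296.3 325.6] [460.7 236.  130. ]
[460.8 236.7 130.4]
```

The face-centre fit gives an axis of (460.8, 236.6), which is within 0.3 mm of the commanded pose. I'll insert while watching the force.

Emit:
servo_tool --series '[0, 0, 0.1, 0, 0, 0, 0.25, 0, 0, 0, 0.4, 0, 0, 0, 0.55, 0, 0, 0, 0.7, 0, 0, 0, 0.85, 0, 0, 0, 1.0, 0, 0, 0, 1.0, 0]'

```text
time_s: 8.45
tool_pos: [460.5, 236.4, 258.0]
tool_rot: [-180.0, 0.0, 90.0]
contact_force: [0.0, 0.2, -1.6]
gripper_width: 21.4
finger_force: 40.0
```

No side force and the foot is through the upper bushing, so I'll carry on into the lower one.

Emit:
servo_tool --series '[0, 0, 0.15, 0, 0, 0, 0.4, 0, 0, 0, 0.6, 0, 0, 0, 0.8, 0, 0, 0, 0.95, 0, 0, 0, 1.1, 0, 0, 0, 1.25, 0, 0, 0, 1.4, 0, 0, 0, 1.4, 0]'

```text
time_s: 9.57
tool_pos: [460.5, 236.4, 216.0]
tool_rot: [-180.0, 0.0, 90.0]
contact_force: [-0.8, 0.2, -1.8]
gripper_width: 21.2
finger_force: 40.0
```

Emit:
servo_tool --series '[0, 0, 0.15, 0, 0, 0, 0.35, 0, 0, 0, 0.55, 0, 0, 0, 0.75, 0, 0, 0, 0.87, 0, 0, 0, 0.9, 0, 0, 0, 0.9, 0, 0, 0, 0.9, 0]'

```text
time_s: 10.58
tool_pos: [460.6, 236.4, 189.4]
tool_rot: [-180.0, 0.0, 90.0]
contact_force: [-0.6, 1.1, -2.4]
gripper_width: 21.3
finger_force: 40.0
```

```bash
python3 - <<'E'
from h import *
np.set_printoptions(precision=1,suppress=True)
s=robot.read_state();p=s["tool_pos"];print(s["time_s"],p,s["contact_force"],s["moment"])
L=[]
for n,(x,y) in (("scene",(350,110)),("side",(255,270))):
    a,st=snap(n,n+"4"); print(n,proj(n,p-[0,0,153],st)); L.append(cv2.resize(a[y:y+120,x:x+80],(400,600),interpolation=cv2.INTER_CUBIC))
cv2.imwrite("pics/zoom4.png",np.hstack(L))
E
```

```text
10.575 [460.6 236.4 189.4] [-0.6  1.1 -2.4] [ 0.3  0.1 -0. ]
scene [379.2 203.2]
side [295.6 368.3]
```

View pics/zoom4.png

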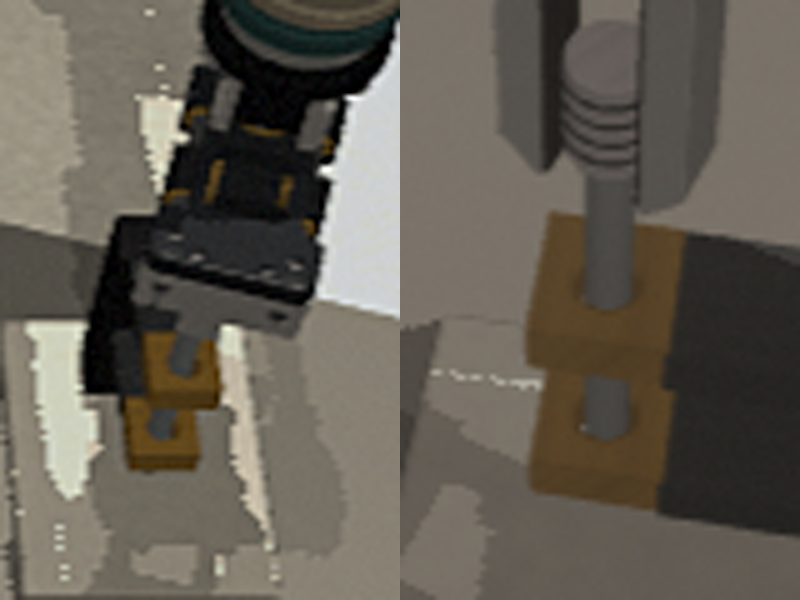

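The side zoom shows the post passing through the upper bore at about (606,295) and the lower bore at about (606,425). The force is about 2 N, just the post's weight, and the foot is about 36 mm above the table, so below the lower bushing and clear of the base plate.

```bash
python3 -c "
from h import *
print(robot.job_done())"
```

```text
the job is handed in; nothing more can be done
None
```

The job is handed in at about 10.7 s: the long post is through both bushings and still gripped, its foot hanging free about 24 mm below the lower bushing and 24 mm above the base plate, and nothing else was touched.

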